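# Park the green setting block and hold the mirror on its stone

### The arm

A 6-joint arm with a two-finger parallel gripper is mounted at the origin on the work surface. World frame = base frame: x ahead of the robot, y to its left, z up, the work surface at z = 0. Lengths are in mm, angles in degrees, forces in N, time in s.
With the tool pointing down it reaches from about 250 to 800 mm from the base axis. Payload 3.9 kg.
Tool frame: the origin (TCP) lies on the front face of the gripper's body, between the roots of the fingers; the fingertips stand 73 mm ahead of it and the grasp point (between the pads) lies ahead of it (grip_point_offset is the z of the grasp point in the tool frame, in mm); z points along the fingers, y is the line along which they close (so a half turn about z gives the same grasp; the last joint's range is limited). The gripper opens to 85 mm and grips with 20 to 120 N. Pads are 22 mm wide; open, the fingers measure 114 mm over their backs; the gripper's body (76 mm by 85 mm) begins 54 mm behind the grasp point. The pads swing forward as they close: fully open they stand 13 mm farther back than shut.
Start: joints at [72.078, 14.897, -7.913, 67.191, 0, 90], TCP at [161.55, 499.517, 303.904] pointing down, gripper open.
Joint ranges: [-159.42, 159.42], [-47.68, 98.78], [-73.54, 78.23], [-108.79, 121.32], [-90, 84.71], [-180, 180]. Speed limits (degrees/s): [147.25, 147.25, 180, 180, 180, 180].

### API

Orientations are given as a 3x3 rotation matrix whose columns are the frame's x, y, z axes.
In Python, from station import get_state, snapshot, sign_off, grip_point_offset gives the robot as it stands.
- The arm moves only by the tool play_rows, never from a script. Its argument "targets" is a list of rows, each a list of 5 numbers: the opening, from 0 (shut) to 1 (fully open), then the shift along the tool's x, y, z in m, then the turn about the tool's z in units of 8 degrees (1.0 is 8 degrees). In form: [[hand, x, y, z, roll], ...]. A call has exactly 10 rows; each row is the pose to reach, as a shift and turn from the pose commanded when the call began, along the tool's axes at that moment; what a row does not reach only later rows make up. A row lasts 1/8 s, in which the tool goes at most 62.5 mm and 10.7 degrees, less where a joint would pass 70% of its speed; a pose out of reach is approached as far as the arm can. A call with a gripper value outside its range is refused whole. The fingers move at their own pace and stop on an object; "squeeze" is the grip in N (left out, the last holds). Time passes only in rows, so rows that repeat a pose let the fingers close, or fill a call up. It gives the time, the measured TCP pose, the force, the opening and the grip force at its end, in the units of the state.
- get_state(): the state, without advancing time (a new reading comes with each control period).
- snapshot(name): name is "side" or "top" or "wrist"; returns a dict with "image" (420x560x3 uint8, blue, green, red), "camera_matrix" (3x3 intrinsics, pixels), "R" (3x3) and "t" (3): a world point X has camera coordinates R X + t. Camera axes: x right, y down, z forward; pixel columns grow to the right and rows downward; lengths in mm; the calibration is good to about 2 mm. A picture is of the moment at which its call begins. There is no depth.
- sign_off(): hands the job in; it is judged then, once.
The state is a dict: "time_s": time; "joints": joint angles; "joint_vel": joint speeds; "effort": joint torques, N m; "tool_pos": TCP position; "tcp_rot": TCP orientation; "contact_force": force on the tool from outside, world axes, zero at the start; "wrist_torque": the same for the moment, N m; "grip_width": opening from 0.0 (shut) to 1.0 (fully open); "gripper_force": force on a finger pad.
Only numpy, scipy, OpenCV 4.12 (cv2) and the standard library are available. Lean on these libraries where they do the work, as an engineer would, in place of code of your own. Each camera call takes 0.05 s, during which the arm holds its last target. There are 200 camera calls.

### The job

Put the green setting block back in the rack bay with the green label, standing upright and fully home, and let go of it. Then swing the sprung inspection mirror (its orange post is the handle) until the bench camera sees the green stone on that block in about the middle of the mirror, and finish while still holding it so that it stays at that angle; leave everything else where it is.

Things in the scene. Friction and masses are not known exactly. Their poses are not given: they have to be found in the camera images.
- block_green: loose setting block: upright light-wood block 32 x 32 mm and 50 mm tall with a wide green band near its top; on its top a brass collet 16 mm across and 10 mm high and a green ball stone 16 mm across, 74 mm tall in all; about 0.09 kg. Origin at the centre of its underside, z up. Stands on the table; it may trade places with the red block.
- stone (a point): centre of the green ball stone, 66 mm above the underside of the green block, on its axis: the marker the camera has to see
- bay_green: fixed rack bay with a green label on its -y face and green rims: open-topped wooden pocket, outside 50 x 50 x 26 mm, inside 40 x 40 mm, inner floor 5 mm above its origin (centre of its underside, 12 mm above the table). z up, x along the row. A block is fully home when it rests on the inner floor, any of the four ways round.
- bay_red: the same bay with a red label, empty. The three bays stand 80 mm apart in a row on a dark plank 260 x 70 x 12 mm, in an order that changes
- bay_blue: the same bay with a blue label, holding the blue block
- stand: fixed inspection stand: grey base plate 340 x 90 x 12 mm with the mirror at one end and the bench camera at the other. Origin on the table below the mirror's hinge axis; x points to the camera, z up. The camera (black box 70 x 55 x 50 mm, silver lens tube, top at 134 mm) looks along -x of the stand at the mirror
- mirror_axis (a point): middle of the mirror: on its upright hinge axis and in its reflecting surface, 105 mm above the table (does not move). The flat mirror is 80 mm wide and 60 mm high in a black frame 88 x 68 mm
- lens (a point): front centre of the camera's lens, 196 mm from the mirror axis along the stand's x, 105 mm above the table
- mirror_turn (a joint): turn of the mirror about its upright hinge axis, rad, 0 to 1.5, growing anticlockwise from above. At 0 it faces the lens squarely; at q its normal is turned by q. A spring (0.12 N m per rad: 1.5 N at the post for 1 rad) returns it to 0 when let go. To see a thing at bearing b (about the axis, anticlockwise from the direction of the lens) in mid-mirror, q = b/2; it lies at 0.3 to 1.25.
- mirror: the swinging mirror with its handle. Origin at mirror_axis, x along the mirror's normal towards what it reflects, z up. Handle: orange round post 14 mm across, upright, 80 mm behind the axis (-x; at joint 0 on the side away from the camera), from 147 to 197 mm above the table, free all round; it stands on a flat steel arm 14 mm wide, 139 to 147 mm above the table
- post_grip (a point): where to grip the post: on its axis, 175 mm above the table; turns with the mirror
- sight (a point): the camera's line of sight after the mirror: origin at mirror_axis, x axis points where the camera looks by way of the mirror, level; z up. It turns twice as far as the mirror (bearing 2q; at the lens when q = 0). A thin yellow needle under the mirror, 52 mm above the table, reaching 78 mm from the axis, is geared to show this direction
- block_blue: blue setting block, like the green one, standing in the blue bay; leave it
- block_red: red setting block, like the green one, standing on the table; leave it
- file_jar: glass jar 66 mm across, 85 mm tall, needle files stick out to 135 mm; leave it
- hammer: small hammer lying on the table, 220 mm long; leave it
- tub: white plastic tub 72 mm across, 70 mm tall; leave it
- cork_jar: amber jar with cork, 44 mm across, 75 mm tall; leave it
- ring_box: white ring box 60 x 60 x 36 mm; leave it
- loupe: black loupe, a disc 44 mm across, 26 mm tall; leave it
Not all that is in view belongs to the job. Leave any pink or purple look-alike of the block_green alone.

How it is judged:
By the outcome, as a careful person would: the job done as asked, in the order asked, and still so for the second after the job is handed in, while the arm keeps its last pose, push and grip.
It also fails if it takes over 51 s, if anything falls off the work surface, if the arm or the gripper's body presses on something with over 40 N, if the wrist force passes 120 N, or if a joint passes its speed limit or range.

## Working session

There is one attempt and no reset: what is moved stays moved. The work goes in short steps, Python scripts to look and compute and a tool call to move; the robot and the scene stay as the last step left them, time stands still between calls to the robot, and variables do not carry over. Pictures are saved under pics/ and viewed, at most 10 in all, crops included, and the job is handed in when it is done.

Besides the shell and the picture viewer there is one more tool, called after ">>>" by a JSON object that holds its "method" and its "body". play_rows: Moves the arm, as the interface text tells. Its arguments: {"type":"object","properties":{"targets":{"type":"array","items":{"type":"array","items":{"type":"number"}}},"squeeze":{"type":"number"}},"required":["targets"]}

```bash
mkdir -p pics; ls
python3 - <<'E'
from station import *
import cv2,pickle
print(get_state(), grip_point_offset)
d={}
for n in("side","top"):
    s=snapshot(n);d[n]=s;cv2.imwrite(f"pics/{n}0.png",s["image"]);print(n,s["camera_matrix"],s["R"],s["t"])
pickle.dump(d,open("s0.pkl","wb"))
E
```

```text
pics
{'time_s': 0.0, 'joints': array([ 7.20771322e+01,  1.49352520e+01, -7.98444149e+00,  6.71904132e+01,
       -1.25972726e-03,  9.00004845e+01]), 'joint_vel': array([-0.00014554,  0.05856017, -0.05093806, -0.01374421,  0.12288081,
        0.01853897]), 'effort': array([-3.43539587e-04, -4.05677211e+01,  2.53922385e+01,  1.88049272e-02,
       -2.68775227e-05, -3.91848346e-06]), 'tool_pos': array([161.40349364, 499.01605755, 303.07786825]), 'tcp_rot': array([[-9.51469067e-01,  3.07743869e-01, -5.70464793e-04],
       [ 3.07744397e-01,  9.51467297e-01, -1.83523133e-03],
       [-2.20025972e-05, -1.92172319e-03, -9.99998153e-01]]), 'contact_force': array([-0.91897716,  0.29808585,  0.19640352]), 'wrist_torque': array([ 0.02593295, -0.06627753, -0.01910708]), 'gripper_force': 0.0, 'grip_width': 0.9978547111108558} 53.900000000000006
side [[443.2578339    0.         271.16500364]
 [  0.         443.2578339  211.60677059]
 [  0.           0.           1.        ]] [[-0.9811281  -0.19293031  0.01286619]
 [-0.1315975   0.61751099 -0.77547552]
 [ 0.14166771 -0.76253398 -0.63124653]] [ 573.1011257   203.97459135 1358.59005063]
top [[410.44220458   0.         279.39318873]
 [  0.         410.44220458 210.12574456]
 [  0.           0.           1.        ]] [[-0.0115061  -0.99992707 -0.00367   ]
 [-0.98539424  0.01196233 -0.16986785]
 [ 0.16989936  0.00166188 -0.98546002]] [ -28.66644085  573.773126   1290.65442964]
```

View pics/side0.png

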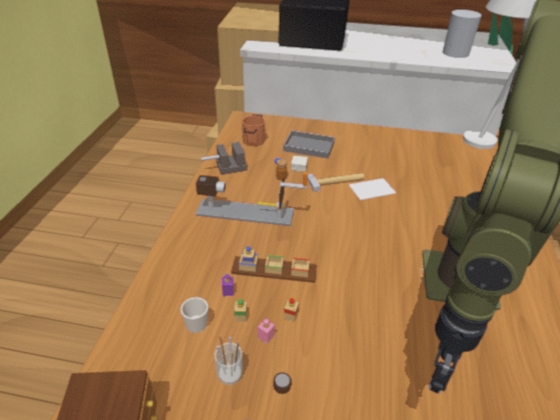

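View pics/top0.png

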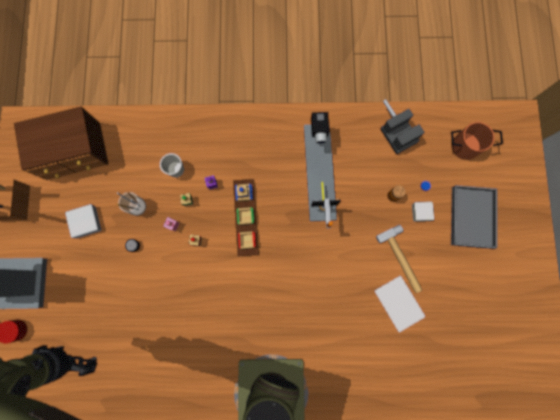

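The side view shows the green block at about (241,310), with the purple, pink and red blocks around it, and the rack at (275,268) with its green bay in the middle. In the top view the green block is at (186,200), the green bay at (246,216) and the mirror at about (327,203).

```bash
cat > h.py <<'E'
import numpy as np,cv2,pickle
from station import *
def load(n): return pickle.load(open(n,"rb"))
def cen(s):
    return -s["R"].T@s["t"]
def ray(s,uv):
    return s["R"].T@np.linalg.inv(s["camera_matrix"])@np.array([uv[0],uv[1],1.])
def onz(s,uv,z):
    c=cen(s);d=ray(s,uv);return c+d*(z-c[2])/d[2]
def tri(s1,u1,s2,u2):
    A=[];b=[]
    for s,u in((s1,u1),(s2,u2)):
        d=ray(s,u);d/=np.linalg.norm(d);P=np.eye(3)-np.outer(d,d);A.append(P);b.append(P@cen(s))
    return np.linalg.lstsq(np.vstack(A),np.hstack(b),rcond=None)[0]
def proj(s,X):
    p=s["camera_matrix"]@(s["R"]@np.array(X,float)+s["t"]);return p[:2]/p[2]
def blobs(s,lo,hi,amin=4,box=None):
    m=cv2.inRange(cv2.cvtColor(s["image"],cv2.COLOR_BGR2HSV),np.array(lo),np.array(hi))
    if box:
        k=np.zeros_like(m);x0,y0,x1,y1=box;k[y0:y1,x0:x1]=1;m*=k
    n,l,st,c=cv2.connectedComponentsWithStats(m)
    return [(c[i].round(1).tolist(),st[i].tolist()) for i in range(1,n) if st[i][4]>=amin],m
E
python3 - <<'E'
from h import *
d=load("s0.pkl")
for n,b in(("top",(100,100,400,290)),("side",(170,130,340,360))):
    s=d[n]
    for nm,lo,hi in(("green",(45,90,40),(85,255,255)),("yellow",(24,150,130),(33,255,255)),("orange",(3,200,150),(12,255,255))):
        print(n,nm,blobs(s,lo,hi,2,b)[0])
t=d["top"]["image"][90:290,110:370];cv2.imwrite("pics/t1.png",cv2.resize(t,None,fx=3,fy=3,interpolation=cv2.INTER_CUBIC))
t=d["side"]["image"][150:350,170:340];cv2.imwrite("pics/s1.png",cv2.resize(t,None,fx=3,fy=3,interpolation=cv2.INTER_CUBIC))
E
```

```text
top green [([183.9, 197.1], [183, 196, 3, 3, 8]), ([237.5, 215.7], [237, 209, 2, 14, 25]), ([252.1, 214.6], [251, 208, 3, 15, 36])]
top yellow []
top orange [([254.0, 234.5], [254, 234, 1, 2, 2]), ([192.7, 239.3], [192, 239, 2, 2, 3]), ([254.0, 239.0], [254, 238, 1, 3, 3]), ([254.0, 243.5], [254, 242, 1, 4, 4])]
side green [([239.7, 301.5], [238, 300, 4, 4, 14]), ([239.9, 313.0], [235, 312, 10, 3, 26])]
side yellow [([266.5, 203.5], [259, 203, 16, 2, 18])]
side orange [([291.4, 300.5], [290, 299, 4, 4, 11]), ([289.5, 311.9], [285, 311, 10, 3, 13])]
```

View pics/t1.png

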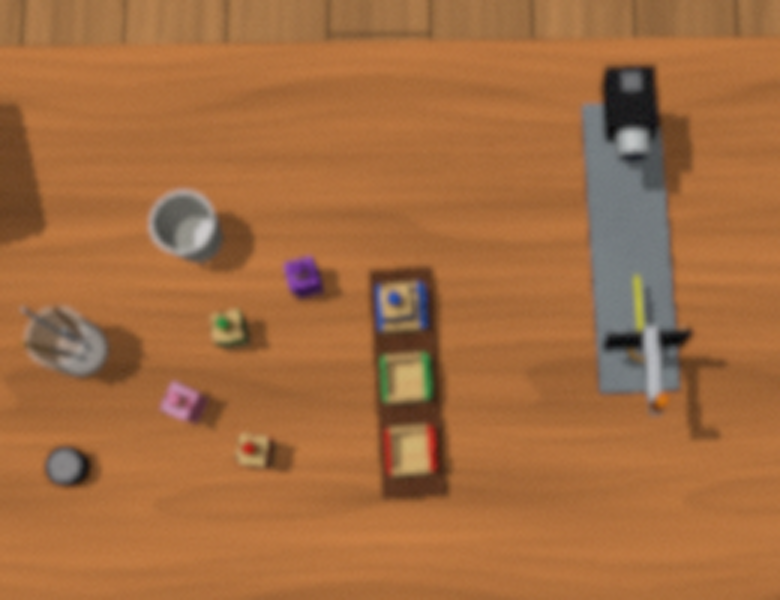

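View pics/s1.png

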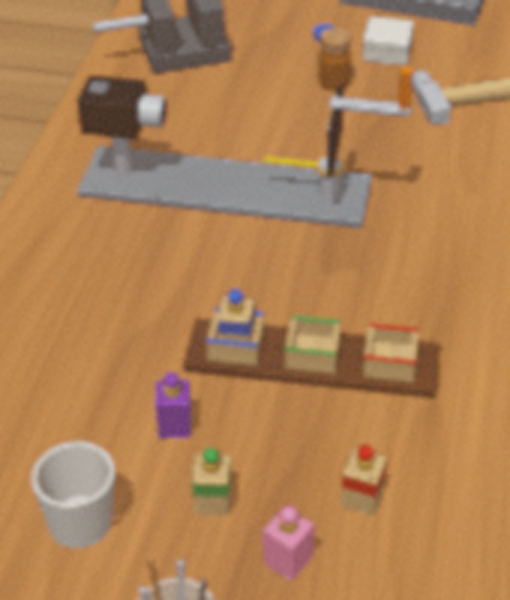

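Run:
```python
from h import *
d=load("s0.pkl");T,S=d["top"],d["side"]
p=lambda x,y:(110+x/3-.33,90+y/3-.33); q=lambda x,y:(170+x/3-.33,150+y/3-.33)
print("stone",tri(T,(184.2,197.2),S,(239.7,301.5)), onz(T,(184.2,197.2),66))
print("blue stone",tri(T,p(396,300),S,q(236,297)))
print("red stone",tri(T,p(250,449),S,q(366,453)))
print("pink",tri(T,p(181,401),S,q(289,515)),"purple",tri(T,p(304,272),S,q(172,381)))
print("post top",tri(T,p(661,398),S,q(407,70)))
print("needle tip",tri(T,p(638,276),S,q(265,158)), "root", onz(T,p(641,328),52))
bl,m=blobs(T,(45,90,40),(85,255,255),2,(230,200,260,230))
pts=np.argwhere(m)[:,::-1].astype(float)
a=pts[pts[:,0]<245].mean(0);b=pts[pts[:,0]>245].mean(0)
print("bay rims",onz(T,a,38),onz(T,b,38),onz(T,(a+b)/2,38))
# plate
h=cv2.cvtColor(T["image"],cv2.COLOR_BGR2HSV)
m=cv2.inRange(h,np.array((0,0,60)),np.array((180,70,150)));k=np.zeros_like(m);k[100:230,295:345]=1;m*=k
c=max(cv2.findContours(m,0,2)[0],key=cv2.contourArea)
r=cv2.minAreaRect(c);print("plate",r[1],[onz(T,u,12).round(0).tolist() for u in cv2.boxPoints(r)])
# left long edge fit
e=[]
for y in range(130,215):
    xs=np.where(m[y])[0]
    if len(xs): e.append(onz(T,(xs.min(),y),12)[:2])
e=np.array(e,np.float32);print("left edge",cv2.fitLine(e,cv2.DIST_HUBER,0,.01,.01).ravel())
# block masks: light wood around block
for n,box in(("blk",(176,190,196,208)),):
    s=T["image"][190:208,176:196]
print("lens",tri(T,p(633,140),S,q(152,109)))
```

```text
stone [617.647422   273.49453272  62.62983254] [616.74319748 272.67712839  66.        ]
blue stone [637.5480462   85.23885356  78.51290178]
red stone [480.24722771 241.63341914  62.05850888]
pink [534.53606693 318.49330264  56.51832805] purple [675.80332769 188.4267991   56.49946464]
post top [ 509.70586117 -181.38823906  194.8072633 ]
needle tip [ 666.89021436 -178.24986649   49.89507154] root [ 608.05039913 -179.59111201   52.        ]
bay rims [558.32225393 102.45546122  38.        ] [561.52158839  54.29385289  38.        ] [559.92164622  78.37879586  38.        ]
plate (97.06061553955078, 26.885042190551758) [[879.0, -123.0, 12.0], [884.0, -216.0, 12.0], [543.0, -226.0, 12.0], [538.0, -136.0, 12.0]]
left edge [ 9.9936843e-01  3.5534266e-02  7.0980219e+02 -1.3109637e+02]
lens [ 800.82295521 -171.3527      106.06972902]
```

Positions agree with the expected heights and sizes, so I'm moving above the block for a wrist look.

>>> {"method": "play_rows", "body": {"targets": [[1, -0.5, -0.075, 0.05, -1], [1, -0.5, -0.075, 0.05, -2], [1, -0.5, -0.075, 0.05, -2.7], [1, -0.5, -0.075, 0.05, -2.7], [1, -0.5, -0.075, 0.05, -2.7], [1, -0.5, -0.075, 0.05, -2.7], [1, -0.5, -0.075, 0.05, -2.7], [1, -0.5, -0.075, 0.05, -2.7], [1, -0.5, -0.075, 0.05, -2.7], [1, -0.5, -0.075, 0.05, -2.7]]}}

```text
time_s: 1.35
tool_pos: [614.0, 273.8, 252.9]
tcp_rot: [[-0.998, -0.063, -0.002], [-0.063, 0.998, -0.0], [0.002, -0.0, -1.0]]
contact_force: [-0.7, 0.3, 0.1]
grip_width: 1.0
gripper_force: 0.0
```

Run:
```python
from h import *
s=snapshot("wrist");pickle.dump(s,open("w1.pkl","wb"));cv2.imwrite("pics/w1.png",s["image"])
st=get_state();print(st["time_s"],st["tool_pos"],st["tcp_rot"]);print(s["camera_matrix"],cen(s),proj(s,(617,273,66)))
```

```text
1.4 [613.24789271 274.54479545 253.44264794] [[-9.97918790e-01 -6.44566781e-02 -1.85079354e-03]
 [-6.44565677e-02  9.97920506e-01 -1.19326097e-04]
 [ 1.85463619e-03  2.18044577e-07 -9.99998280e-01]]
[[325.17056688   0.         275.38336266]
 [  0.         325.17056688 206.47337193]
 [  0.           0.           1.        ]] [531.78300761 269.20277606 323.26866214] [273.70404936 204.59774052]
```

View pics/w1.png

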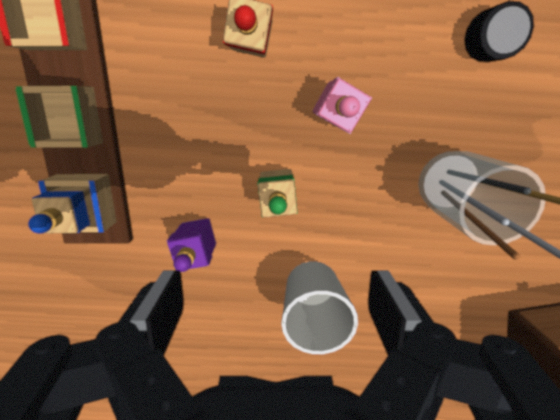

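The wrist view shows the green block at about (278,198) with its stone at (277,204). The green bay is at (57,115), and the neighbours are clear of both.

Run:
```python
from h import *
s=load("w1.pkl")
b,m=blobs(s,(50,120,60),(85,255,255),6,(250,160,310,230));print(b)
st=[x for x in b if x[0][1]>190][0][0];print("stone",onz(s,st,66))
hsv=cv2.cvtColor(s["image"],cv2.COLOR_BGR2HSV)
print("wood px",hsv[190,268],hsv[212,290],"table",hsv[190,240],hsv[230,280])
m=cv2.inRange(hsv,np.array((13,40,170)),np.array((30,125,255)));k=np.zeros_like(m);k[165:230,245:312]=1;m*=k
c=max(cv2.findContours(m,0,2)[0],key=cv2.contourArea);c=cv2.convexHull(c)
w=np.array([onz(s,u,50)[:2] for u in c[:,0]],np.float32);r=cv2.minAreaRect(w);print("top face",r)
# bay rims
b,m=blobs(s,(50,110,50),(85,255,255),30,(0,75,110,160));print(b)
for x in b:
    x0,y0,ww,hh,_=x[1]
    pts=np.argwhere(m[y0:y0+hh,x0:x0+ww])[:,::-1]+[x0,y0]
    w=np.array([onz(s,u,38)[:2] for u in pts],np.float32);print("rim",cv2.minAreaRect(w))
```

```text
[([275.6, 178.0], [259, 176, 34, 6, 96]), ([277.4, 204.6], [270, 197, 16, 16, 212])]
stone [616.80918106 276.07469656  66.        ]
wood px [ 18 111 161] [ 20 101 227] table [ 13 154 184] [ 13 153 192]
top face ((616.5192260742188, 276.4709777832031), (31.092130661010742, 31.848691940307617), 9.383675575256348)
[([25.3, 116.2], [16, 87, 19, 60, 369]), ([79.0, 115.8], [71, 86, 17, 62, 335])]
rim ((561.6287841796875, 58.826297760009766), (48.287715911865234, 5.6214070320129395), 3.6233229637145996)
rim ((558.8265991210938, 104.3151626586914), (49.9266242980957, 4.794081211090088), 3.7233128547668457)
```

>>> {"method": "play_rows", "body": {"targets": [[0.8, -0.0025, 0.002, 0.04, -0.7], [0.8, -0.0025, 0.002, 0.08, -0.7], [0.8, -0.0025, 0.002, 0.12, -0.7], [0.8, -0.0025, 0.002, 0.145, -0.7], [0.8, -0.0025, 0.002, 0.158, -0.7], [0.8, -0.0025, 0.002, 0.158, -0.7], [0.3, -0.0025, 0.002, 0.158, -0.7], [0.2, -0.0025, 0.002, 0.158, -0.7], [0.2, -0.0025, 0.002, 0.158, -0.7], [0.2, -0.0025, 0.002, 0.158, -0.7]], "squeeze": 40}}

```text
time_s: 2.65
tool_pos: [617.6, 276.8, 97.6]
tcp_rot: [[-0.987, -0.161, 0.003], [-0.161, 0.987, 0.001], [-0.003, 0.001, -1.0]]
contact_force: [-0.2, 0.2, 6.5]
grip_width: 0.364
gripper_force: 41.2
```

>>> {"method": "play_rows", "body": {"targets": [[0.2, 0, 0, -0.03, 0], [0.2, 0, 0, -0.07, 0], [0.2, 0, 0, -0.08, 0], [0.2, 0.02, -0.04, -0.08, 0.2], [0.2, 0.04, -0.084, -0.08, 0.4], [0.2, 0.06, -0.126, -0.08, 0.6], [0.2, 0.08, -0.168, -0.08, 0.7], [0.2, 0.087, -0.184, -0.08, 0.7], [0.2, 0.087, -0.184, -0.08, 0.7], [0.2, 0.087, -0.184, -0.08, 0.7]]}}

```text
time_s: 3.9
tool_pos: [561.0, 81.9, 175.7]
tcp_rot: [[-0.998, -0.065, 0.001], [-0.065, 0.998, 0.001], [-0.001, 0.001, -1.0]]
contact_force: [-1.1, -0.8, -0.6]
grip_width: 0.366
gripper_force: 40.5
```

Run:
```python
from h import *
d={n:snapshot(n) for n in("wrist","side","top")};pickle.dump(d,open("w2.pkl","wb"))
w=d["wrist"]["image"];sd=d["side"]["image"][200:300,200:340]
cv2.imwrite("pics/w2.png",np.hstack([w,cv2.resize(cv2.resize(sd,None,fx=1.7,fy=1.7),(238,420))]))
st=get_state();print(st["time_s"],st["tool_pos"],st["tcp_rot"][:,1],st["grip_width"],st["contact_force"])
```

```text
4.05 [560.8952682   82.05695472 175.78070348] [-6.58388384e-02  9.97830226e-01  2.97329934e-04] 0.3658292773078988 [ 0.14162645 -0.6226823  -1.08648321]
```

View pics/w2.png

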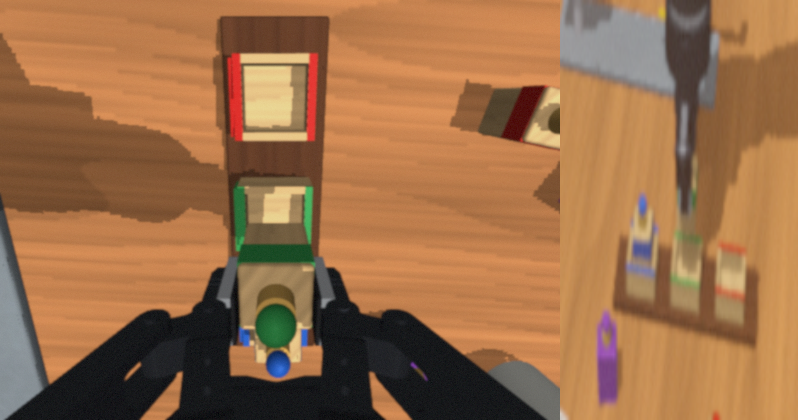

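The wrist view shows the held block over the green bay, with rims near columns 240 and 307 and the stone at (275,325). The red bay is at (273,97).

Run:
```python
from h import *
d=load("w2.pkl");s=d["wrist"];hsv=cv2.cvtColor(s["image"],cv2.COLOR_BGR2HSV)
def rim(m,box,z=38):
    x0,y0,x1,y1=box;pts=np.argwhere(m[y0:y1,x0:x1])[:,::-1]+[x0,y0]
    return np.array([onz(s,u,z)[:2] for u in pts],np.float32)
g=cv2.inRange(hsv,np.array((50,110,50)),np.array((85,255,255)))
r=cv2.inRange(hsv,np.array((0,170,120)),np.array((6,255,255)))|cv2.inRange(hsv,np.array((174,170,120)),np.array((180,255,255)))
for nm,m,b in(("gL",g,(228,180,252,240)),("gR",g,(298,180,318,240)),("rL",r,(225,48,250,145)),("rR",r,(300,48,325,145))):
    w=rim(m,b);print(nm,cv2.minAreaRect(w),"xmin",w[:,0].min())
b,m=blobs(s,(50,110,30),(85,255,255),100,(245,295,310,355));print(b)
c=max(cv2.findContours(m,0,2)[0],key=cv2.contourArea);(u,v),rad=cv2.minEnclosingCircle(c);print(u,v,rad,onz(s,(u,v),146))
# block lower corners (band lower edge) : block front-bottom edge wood/underside
for (u,v) in ((275,325),):pass
rect=d["top"];bl=blobs(rect,(24,120,120),(35,255,255),3,(300,140,350,240))[0];print("needle",bl)
print(get_state()["tcp_rot"])
```

```text
gL ((554.742919921875, 57.5435676574707), (40.3748893737793, 7.543506622314453), 3.6295676231384277) xmin 534.65356
gR ((552.7828979492188, 103.836181640625), (38.33454132080078, 5.1810688972473145), 3.500154495239258) xmin 533.5958
rL ((481.7825622558594, 52.66957473754883), (51.138916015625, 7.930025100708008), 3.763591766357422) xmin 456.23203
rR ((479.03802490234375, 99.23866271972656), (50.61988067626953, 6.03973388671875), 3.5949292182922363) xmin 453.6469
[([275.2, 325.7], [256, 305, 39, 43, 1326])]
274.8613586425781 325.7521057128906 21.378955841064453 [559.236942    82.04505043 146.        ]
needle [([322.4, 190.9], [321, 183, 3, 17, 28])]
[[-9.97830189e-01 -6.58388384e-02  4.00957008e-04]
 [-6.58387104e-02  9.97830226e-01  3.24432384e-04]
 [-4.21447273e-04  2.97329934e-04 -9.99999867e-01]]
```

>>> {"method": "play_rows", "body": {"targets": [[0.2, -0.0005, -0.0005, 0.02, 0], [0.2, -0.0005, -0.0005, 0.035, 0], [0.2, -0.0005, -0.0005, 0.045, 0], [0.2, -0.0005, -0.0005, 0.05, 0], [0.2, -0.0005, -0.0005, 0.055, 0], [0.2, -0.0005, -0.0005, 0.06, 0], [0.2, -0.0005, -0.0005, 0.062, 0], [0.2, -0.0005, -0.0005, 0.063, 0], [0.2, -0.0005, -0.0005, 0.063, 0], [0.2, -0.0005, -0.0005, 0.063, 0]]}}

```text
time_s: 5.3
tool_pos: [560.9, 80.3, 114.6]
tcp_rot: [[-0.998, -0.064, 0.001], [-0.064, 0.998, 0.0], [-0.001, 0.0, -1.0]]
contact_force: [-3.7, -1.3, 9.6]
grip_width: 0.361
gripper_force: 41.8
```

>>> {"method": "play_rows", "body": {"targets": [[0.45, 0, 0, 0, 0], [0.6, 0, 0, 0, 0], [0.8, 0, 0, 0, 0], [0.8, 0, 0, 0, 0], [0.8, 0, 0, -0.02, 0], [0.8, 0, 0, -0.05, 0], [0.8, 0, 0, -0.1, 0], [0.8, 0, 0, -0.15, 0], [0.8, 0, 0, -0.15, 0], [0.8, 0, 0, -0.15, 0]]}}

```text
time_s: 6.55
tool_pos: [560.7, 80.3, 262.6]
tcp_rot: [[-0.998, -0.064, -0.0], [-0.064, 0.998, -0.0], [0.0, -0.0, -1.0]]
contact_force: [-0.3, 0.0, -0.4]
grip_width: 0.799
gripper_force: 0.0
```

Run:
```python
from h import *
d={n:snapshot(n) for n in("wrist","side","top")};pickle.dump(d,open("w3.pkl","wb"))
w=d["wrist"]["image"];sd=d["side"]["image"][200:300,200:340]
cv2.imwrite("pics/w3.png",np.hstack([w,cv2.resize(cv2.resize(sd[:,20:100],None,fx=3,fy=3),(240,420))]))
st=get_state();print(st["time_s"],st["tool_pos"],st["tcp_rot"][:,1],st["grip_width"],st["contact_force"])
```

```text
6.7 [559.95658027  80.24074162 261.18998452] [-6.41777485e-02  9.97938448e-01 -2.64748226e-04] 0.7940554168966193 [-0.6726205  -0.20268771  0.76123451]
```

View pics/w3.png

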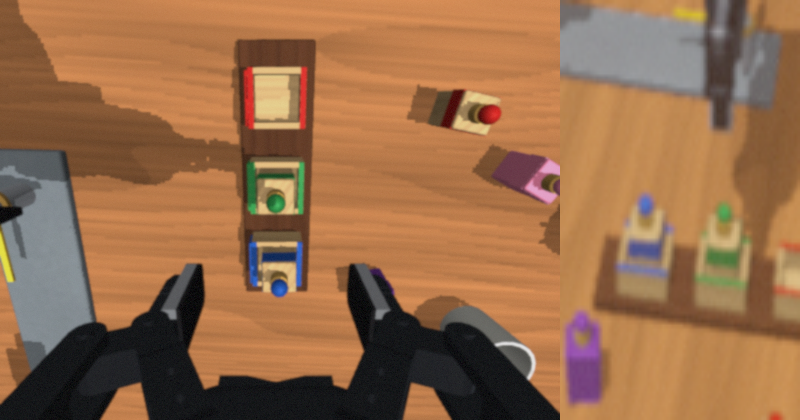

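The green block sits in its bay level with the blue one, and the fingers are clear. Next I'm moving over the post.

>>> {"method": "play_rows", "body": {"targets": [[0.8, 0, 0, -0.06, 0.2], [0.8, 0.01, -0.05, -0.06, 0.2], [0.8, 0.02, -0.11, -0.06, 0.2], [0.8, 0.04, -0.17, -0.06, 0.2], [0.8, 0.06, -0.22, -0.06, 0.2], [0.8, 0.068, -0.25, -0.06, 0.2], [0.8, 0.068, -0.258, -0.06, 0.2], [0.8, 0.068, -0.258, -0.06, 0.2], [0.8, 0.068, -0.258, -0.06, 0.2], [0.8, 0.068, -0.258, -0.06, 0.2]]}}

```text
time_s: 7.95
tool_pos: [509.9, -180.3, 322.8]
tcp_rot: [[-0.999, -0.038, -0.0], [-0.038, 0.999, 0.0], [0.0, 0.0, -1.0]]
contact_force: [-1.5, -0.1, -0.1]
grip_width: 0.796
gripper_force: 0.0
```

Run:
```python
from h import *
d=load("w3.pkl");s=d["wrist"];o=[]
for lo,hi,bw,bs in(((50,110,30),(85,255,255),(262,190,290,214),(238,246,250,256)),((105,120,40),(125,255,255),(266,276,292,300),(222,242,234,253))):
    u=max(blobs(s,lo,hi,10,bw)[0],key=lambda x:x[1][4])[0];v=max(blobs(d["side"],lo,hi,3,bs)[0],key=lambda x:x[1][4])[0]
    print(u,v,tri(s,u,d["side"],v),onz(s,u,83))
s=snapshot("wrist");pickle.dump(s,open("w4.pkl","wb"));cv2.imwrite("pics/w4.png",s["image"])
st=get_state();print(st["time_s"],st["tool_pos"],st["tcp_rot"][:,1],st["joints"]);print(proj(s,(510,-182,197)),proj(s,(589.5,-179.5,139)))
```

```text
Traceback (most recent call last):
ValueError: max() iterable argument is empty
```

Run:
```python
from h import *
d=load("w3.pkl");s=d["wrist"];o=[]
for lo,hi,bw,bs in(((50,110,30),(85,255,255),(262,190,290,214),(269,246,281,255)),((105,120,40),(125,255,255),(266,276,292,300),(242,244,254,253))):
    u=max(blobs(s,lo,hi,10,bw)[0],key=lambda x:x[1][4])[0];v=max(blobs(d["side"],lo,hi,2,bs)[0],key=lambda x:x[1][4])[0]
    print(u,v,tri(s,u,d["side"],v),onz(s,u,83))
s=snapshot("wrist");pickle.dump(s,open("w4.pkl","wb"));cv2.imwrite("pics/w4.png",s["image"])
st=get_state();print(st["time_s"],st["tool_pos"],st["tcp_rot"][:,1],st["joints"]);print(proj(s,(510,-182,197)),proj(s,(589.5,-179.5,139)))
```

```text
[275.4, 203.2] [274.1, 250.1] [560.23636704  80.70121808  83.89511973] [560.31561897  80.74662529  83.        ]
[278.8, 287.7] [248.0, 248.3] [638.53161541  88.73336229  83.48066651] [638.82038693  88.76339656  83.        ]
8.0 [ 509.86567895 -180.4811384   322.89319623] [-3.79293303e-02  9.99280407e-01  1.83003440e-04] [-1.94969599e+01  1.60627170e+01 -3.43380985e+00  7.05092010e+01
  9.00676514e-03 -2.16706726e+01]
[272.09812996 229.53572921] [272.46859532 286.1070031 ]
```

View pics/w4.png

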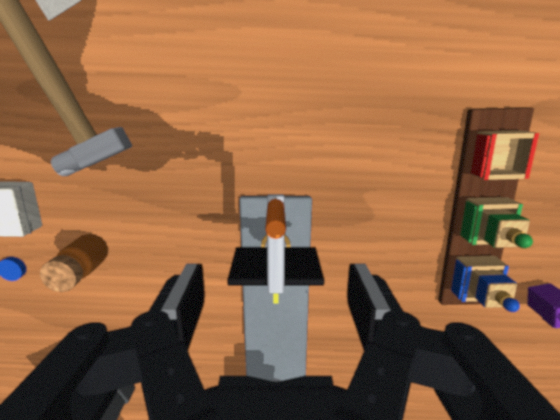

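The wrist view shows the orange post top at about (275,232), the mirror frame at (276,268) square to the camera, and the block standing in its bay at about (495,222). The stone height of 83.9 mm confirms the block is home.

Run:
```python
from h import *
s=load("w4.pkl");hsv=cv2.cvtColor(s["image"],cv2.COLOR_BGR2HSV)
print(hsv[232,275],hsv[210,276])
m=cv2.inRange(hsv,np.array((4,200,120)),np.array((13,255,230)));k=np.zeros_like(m);k[195:245,262:290]=1;m*=k
c=max(cv2.findContours(m,0,2)[0],key=cv2.contourArea);print(cv2.boundingRect(c))
x,y,w,h=cv2.boundingRect(c)
r=7*325.17/(cen(s)[2]-197);print("rad px",r)
print("top centre",onz(s,(x+w/2-.5,y+h-1+.5-r),197),"foot", onz(s,(x+w/2-.5,y),147))
bl=cv2.inRange(hsv,np.array((0,0,0)),np.array((180,255,45)))
rows=[np.where(bl[r,215:262])[0] for r in range(240,290)]
for r in(250,260,268,276,282,284,286): 
    a=np.where(bl[r,220:340])[0]+220;print(r,a.min() if len(a) else None,a.max() if len(a) else None)
g=cv2.inRange(hsv,np.array((90,20,60)),np.array((125,110,150)))
for r in(230,300,320,340,360):
    a=np.where(g[r,225:330])[0]+225
    if len(a): print("plate",r,onz(s,(a.min()-.5,r),12)[:2],onz(s,(a.max()+.5,r),12)[:2])
print("needle",blobs(s,(22,140,130),(35,255,255),3,(262,280,290,310))[0])
u=blobs(s,(50,110,30),(85,255,255),20,(505,230,540,252))[0];print(u,onz(s,u[0][0],83))
for p in((324,248),(229,284),(324,284)):print(p,onz(s,p,139))
```

```text
[ 12 203 176] [ 12 209 116]
(267, 219, 18, 18)
rad px 11.614260172344968
top centre [ 506.65226969 -179.90498258  197.        ] foot [ 521.73600154 -179.31873987  147.        ]
250 236 314
260 234 317
268 232 319
276 229 321
282 229 322
284 242 308
286 None None
plate 230 [ 590.03536315 -219.86876015] [ 586.85569609 -134.91990562]
plate 300 [ 693.92293453 -215.35138889] [ 691.51230669 -150.92407562]
plate 320 [ 726.76845684 -213.72235725] [ 723.61837116 -129.52197064]
plate 340 [ 761.26513559 -213.45154835] [ 758.09262612 -128.64116165]
plate 360 [ 797.31598836 -208.74742106] [ 794.28525437 -127.71644863]
needle [([275.5, 298.1], [274, 294, 4, 9, 33])]
[([523.5, 240.4], [516, 235, 16, 12, 165])] [560.48390341  81.261462    83.        ]
(324, 248) [ 549.9898396  -136.39385698  139.        ]
(229, 284) [ 588.78092213 -218.57495509  139.        ]
(324, 284) [ 585.59149348 -133.34093854  139.        ]
```

>>> {"method": "play_rows", "body": {"targets": [[0.8, 0, 0.001, 0.03, 0], [0.8, 0, 0.001, 0.06, 0], [0.8, 0, 0.001, 0.08, 0], [0.8, 0, 0.001, 0.09, 0], [0.8, 0, 0.001, 0.093, 0], [0.4, 0, 0.001, 0.093, 0], [0.1, 0, 0.001, 0.093, 0], [0.05, 0, 0.001, 0.093, 0], [0.05, 0, 0.001, 0.093, 0], [0.05, 0, 0.001, 0.093, 0]], "squeeze": 30}}

```text
time_s: 9.25
tool_pos: [509.9, -180.6, 230.5]
tcp_rot: [[-0.999, -0.036, 0.001], [-0.036, 0.999, -0.0], [-0.001, -0.0, -1.0]]
contact_force: [0.2, -0.7, 5.4]
grip_width: 0.158
gripper_force: 29.2
```

>>> {"method": "play_rows", "body": {"targets": [[0.05, -0.0003, -0.007, 0, -0.63], [0.05, -0.0012, -0.0139, 0, -1.25], [0.05, -0.0027, -0.0207, 0, -1.88], [0.05, -0.0048, -0.0274, 0, -2.5], [0.05, -0.0075, -0.0338, 0, -3.13], [0.05, -0.0107, -0.04, 0, -3.75], [0.05, -0.0145, -0.0459, 0, -4.38], [0.05, -0.0187, -0.0514, 0, -5], [0.05, -0.0234, -0.0566, 0, -5.63], [0.05, -0.0254, -0.0585, 0, -5.88]]}}

```text
time_s: 10.5
tool_pos: [537.7, -238.0, 230.5]
tcp_rot: [[-0.654, -0.757, 0.001], [-0.757, 0.654, 0.001], [-0.001, -0.001, -1.0]]
contact_force: [0.7, 1.8, 5.0]
grip_width: 0.157
gripper_force: 29.5
```

>>> {"method": "play_rows", "body": {"targets": [[0.05, 0, 0, 0, 0], [0.05, 0, 0, 0, 0], [0.05, 0, 0, 0, 0], [0.05, 0, 0, 0, 0], [0.05, 0, 0, 0, 0], [0.05, 0, 0, 0, 0], [0.05, 0, 0, 0, 0], [0.05, 0, 0, 0, 0], [0.05, 0, 0, 0, 0], [0.05, 0, 0, 0, 0]]}}

```text
time_s: 11.75
tool_pos: [537.5, -237.8, 230.5]
tcp_rot: [[-0.655, -0.756, 0.001], [-0.756, 0.655, 0.0], [-0.001, -0.001, -1.0]]
contact_force: [0.7, 2.1, 5.3]
grip_width: 0.152
gripper_force: 29.5
```

Run:
```python
from h import *
d={n:snapshot(n) for n in("wrist","side","top")};pickle.dump(d,open("w5.pkl","wb"))
up=lambda i:cv2.resize(i,(396,400),interpolation=cv2.INTER_CUBIC)
cv2.imwrite("pics/w5.png",np.hstack([up(d["top"]["image"][150:250,270:370]),up(d["side"]["image"][160:260,220:320])]))
T,S=d["top"],d["side"]
for n,s,b in(("top",T,(300,150,360,240)),("side",S,(230,170,330,240))):
    for x in blobs(s,(22,110,100),(36,255,255),3,b)[0]: print(n,x)
st=get_state();print(st["time_s"],st["tool_pos"],st["tcp_rot"][:,1],st["contact_force"],st["grip_width"])
p=st["tool_pos"];a=np.degrees(np.arctan2(-177-p[1],588.5-p[0]));print("mirror world yaw",a,np.hypot(-177-p[1],588.5-p[0]))
for A in((588.5,-177),(589.5,-179)): 
  tip=[A[0]+78*np.cos(np.radians(96.2)),A[1]+78*np.sin(np.radians(96.2)),52];print("pred tip",proj(T,tip),proj(S,tip),"axis",proj(T,(*A,52)),proj(S,(*A,52)))
```

```text
top ([308.6, 206.3], [300, 204, 19, 5, 46])
side ([278.7, 213.0], [278, 208, 3, 12, 27])
11.9 [ 537.52084683 -237.76415996  230.51351867] [-0.75591812  0.6546654  -0.00100075] [0.54268553 2.02381424 4.09337937] 0.15189145444940327
mirror world yaw 50.00444409216062 79.31681532266683
pred tip [299.00325984 207.71631172] [278.28367448 219.34341198] axis [322.72034158 204.89006393] [279.92763199 204.97709894]
pred tip [299.61077541 207.40698726] [278.09805925 218.92693196] axis [323.3243165  204.58139179] [279.74748771 204.59236244]
```

View pics/w5.png

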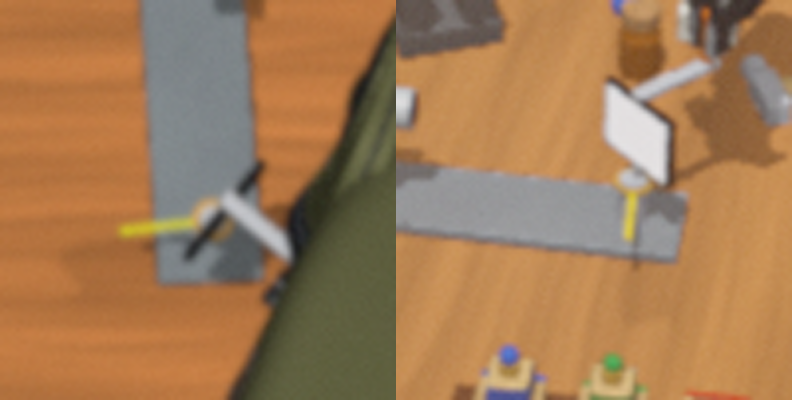

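The top crop shows the needle pointing left, toward the rack; the side crop shows the mirror turned toward the blocks, its needle pointing down at the green block. Now I'll measure the needle bearing.

Run:
```python
from h import *
d=load("w5.pkl")
for n,b in(("top",(295,195,335,215)),("side",(265,200,295,225))):
    s=d[n];h=cv2.cvtColor(s["image"],cv2.COLOR_BGR2HSV).astype(float)
    bb,m=blobs(s,(22,100,90),(38,255,255),3,b)
    pts=np.argwhere(m)[:,::-1];W=np.array([onz(s,u,52)[:2] for u in pts],np.float32)
    vx,vy,x,y=cv2.fitLine(W,cv2.DIST_HUBER,0,.01,.01).ravel()
    if vy<0:vx,vy=-vx,-vy
    print(n,"bearing",np.degrees(np.arctan2(vy,vx)),"x at y=-177",x+vx/vy*(-177-y),"tip y",W[:,1].max(),"x at y=81",x+vx/vy*(81-y),"tip x",x+vx/vy*(-99-y))
# needle tip relative to axis via wrist stone + stand
s=d["wrist"];print("stone proj in wrist",proj(s,(560.3,81,83)))
```

```text
top bearing 96.64801 x at y=-177 589.8011 tip y -102.75171 x at y=81 559.73035 tip x 580.70996
side bearing 98.87578 x at y=-177 591.18976 tip y -101.01398 x at y=81 550.8997 tip x 579.00903
stone proj in wrist [473.51534625 464.39165562]
```

```bash
python3 -c "
from station import *
print(sign_off())"
```

```text
the job is handed in; nothing more can be done
None
```

The green block stands upright and home in the green bay, released. The mirror is held at about 47°, with its needle line passing within about 1 mm of the green stone in the top view (the coarser side view gave about 2° more). The job is handed in.

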